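Hang the slide carrier on the drying rail and slide it to the index pointer

TASK

Hang the slide carrier by its hooks on the horizontal bar of the drying rail, putting it on the bar at least 8 cm to one side of the index pointer (whichever side has room). Then slide it along the bar, keeping it hooked on all the way, until the middle of its hooks is in line with the pointer, and leave it hanging there freely and still. Do not tip the carrier over and do not disturb the other things on the worktop.

Things in the scene. Friction and masses are not known exactly. Their poses are not given: they have to be found in the camera images.
- carrier_grip (a point): Centre of the slide carrier's ribbed grey grip block, the place to hold it: block 40 mm along the carrier's x, 26 mm along y, 45 mm tall; this point is 146 mm above the carrier's underside. The block sits on top of the hooks' bends. Axes as carrier.
- carrier_hook (a point): Seat of the carrier's hooks, 112 mm above its underside, 34 mm straight below carrier_grip: the bar's axis lies here once the carrier hangs. The bar enters from the carrier's +x side through the gap between the slides (top 48 mm above the underside) and the hooks' free tips (86 mm), then the carrier is lowered 42 mm or so onto it. Hooks are 22 mm wide inside.
- carrier: Slide carrier, about 0.25 kg, standing upright: open steel basket with glass slides, 70 mm (x) by 52 mm (y), 45 mm high. Two bent 7 mm rods, 18 mm apart along y, rise from it at x = -14.5 mm, bend over in a half circle and come down at x = +14.5 mm to free tips: hooks open below and towards +x. Origin: centre of the underside, z up.
- rail_mid (a point): Middle of the axis of the drying rail's bar, 164 mm above the worktop. Fixed round steel bar, 12 mm thick, along the rail's y, between two 12 mm posts with 17 mm ball heads at y = +160 and -160 mm. The rail's x is level and points away from the robot.
- index_tip (a point): Tip of the index pointer, a tapered aluminium rod at bar height, behind the bar (45 mm beyond its axis along the rail's +x), pointing square at it. Axes as the rail; its place along the rail's y, within 60 mm of rail_mid, is the mark. It is fixed on a dark post with a grey square foot, 58 mm behind the tip; nothing of it is more than 9 mm above the bar's axis.
- rail: The fixed drying rail; origin on the worktop under rail_mid, same axes. Under the bar lies its steel drip tray, 90 mm (x) by 370 mm (y), 14 mm high.
- timer: Bystander: small white kitchen-type timer lying on the worktop to the right of the carrier, 58 x 68 x 18 mm, origin at its underside.
- jar: Bystander: small blue screw-capped jar, 49 mm across, 63 mm tall, to the left of the rail; origin at its underside.
There are look-alikes about, which are no part of the job. Leave any purple look-alike of the carrier alone.

How it is judged:
On the way:
1. the carrier is hooked on the bar, between the posts, at least 70 mm along the bar from the pointer (x of carrier_hook in the frame of rail_mid between -0.01 and 0.01 m and z of carrier_hook in the frame of rail_mid between -0.008 and 0.008 m and y of carrier_hook in the frame of rail_mid between -0.15 and 0.15 m and (y of carrier_hook in the frame of index_tip above 0.07 m or y of carrier_hook in the frame of index_tip below -0.07 m)), for 0.2 s.
At the end, for the whole second after the job is handed in: The carrier hangs on the bar by its hooks (seat within 10 mm across and 8 mm in height of the bar's axis, its weight on the rail, within 0.2 rad of upright), the middle of its hooks within 15 mm of the pointer along the bar, and it is still (under 30 mm/s) (x of carrier_hook in the frame of rail_mid between -0.01 and 0.01 m and z of carrier_hook in the frame of rail_mid between -0.008 and 0.008 m and y of carrier_hook in the frame of index_tip between -0.015 and 0.015 m and contact force between carrier and rail above 0.8 N and angle between carrier's own z axis and vertical below 0.2 rad and linear speed of carrier below 0.03 m/s); the robot touches nothing.
It fails at once if the carrier is lifted off the bar near the pointer, or set down on it there from above, in place of sliding (hook seat 15 to 60 mm above the bar, over it, within 50 mm of the pointer) (x of carrier_hook in the frame of rail_mid between -0.02 and 0.02 m and z of carrier_hook in the frame of rail_mid between 0.015 and 0.06 m and y of carrier_hook in the frame of index_tip between -0.05 and 0.05 m).
It fails at once if the carrier is tipped over (more than 0.7 rad) (angle between carrier's own z axis and vertical above 0.7 rad).
It fails at once if another thing on the worktop is moved by more than 30 mm (distance of any of timer, jar from where it was at the start of the episode above 0.03 m).
It also fails if it takes over 45 s, if anything falls off the work surface, if the arm or the gripper's body presses on something with over 40 N, if the wrist force passes 120 N, or if a joint passes its speed limit or range.

ROBOT

A 7-joint arm with a two-finger parallel gripper is mounted at the origin on a cart in front of the work surface, level with it; the furniture and walls round the work are solid. World frame = base frame: x ahead of the robot, y to its left, z up, the work surface at z = 0. Lengths are in m, angles in rad, forces in N, time in s.
With the tool pointing down it reaches from about 0.4 to 0.925 m from the base axis. Payload 5.6 kg.
Tool frame: the origin (TCP) lies on the front face of the gripper's body, between the roots of the fingers; the fingertips stand 73 mm ahead of it and the grasp point (between the pads) lies 54 mm ahead of it; x points along the fingers, z is the direction in which the jaws open and shut, and the axes are right-handed (so a half turn about x gives the same grasp; the last joint's range is limited). The gripper opens to 85 mm and grips with 20 to 120 N. Pads are 22 mm wide; open, the fingers measure 114 mm over their backs; the gripper's body (76 mm by 85 mm) begins 54 mm behind the grasp point. The pads swing forward as they close: fully open they stand 13 mm farther back than shut.
Start: joints at [1.234, 0.468, -0.012, 1.603, 0.006, 1.071, -0.056], TCP at [0.188, -0.622, 0.304] pointing down, gripper open.
Joint ranges: [-2.53, 2.53], [-0.31, 2.02], [-1.57, 1.55], [0.28, 2.44], [-1.29, 4.43], [0.15, 1.84], [-2.92, 2.92]. Speed limits (rad/s): [2.57, 2.57, 3.14, 3.14, 3.14, 3.14, 3.14].

INTERFACE

Orientations are given as a unit quaternion [w, x, y, z].
In Python, from cell import readout, viewer, bot gives the robot as it stands. The module is installed in compiled form; this text tells all that it offers.
- The arm moves only by the shell command python3 -m crank 'ROWS' [FORCE]. ROWS is JSON, a list of rows, each a list of 7 numbers: the turn, a rotation vector about the tool's x, y, z in rad, then the shift along the tool's x, y, z in m, then the gripper command: -1 is fully open, 1 is shut, values between are in proportion. A call has 1 to 20 rows; each row shifts and turns the commanded pose from where the row before left it, along the tool's axes as they then stand; what a row does not reach is not made up. A row lasts 1/12 s, in which the tool goes at most 41.7 mm and 7.16 degrees, less where a joint would pass 70% of its speed; a pose out of reach is approached as far as the arm can. A call with a gripper value outside its range is refused whole. The fingers move at their own pace and stop on an object; FORCE is the grip in N (left out, the last holds). Time passes only in rows, so rows that do not move let the fingers close. It gives the time, the measured TCP pose, the force and the opening at its end, in the units of the state.
- readout.get_state(): the state, without advancing time (a new reading comes with each control period).
- viewer.get_image(name): name is "scene" or "top" or "wrist"; returns (picture, depth): 384x512x3 uint8, red, green, blue; 384x512 float32, m along the optical axis (not along the pixel's ray), 0 where there is no reading.
- viewer.calibration(name): a dict with "fx", "fy", "cx", "cy" (pixels), "R" (3x3) and "t" (3): a world point X has camera coordinates R X + t. Camera axes: x right, y down, z forward; pixel columns grow to the right and rows downward; lengths in m; the calibration is good to about 2 mm. A picture is of the moment at which its call begins: read the wrist's pose just before it. calibration takes no time and is no camera call; for the wrist camera it gives the pose at the moment of the call.
- bot.close_job(): hands the job in, once; it reports no verdict.
The state is a dict: "time_s": time; "joint_pos": joint angles; "joint_velocities": joint speeds; "tau": joint torques, N m; "tool_pos": TCP position; "tcp_rot": TCP orientation; "wrist_force": force on the tool from outside, world axes, zero at the start; "wrist_torque": the same for the moment, N m; "gripper_width": finger opening in m.
Only numpy, scipy, OpenCV 4.12 (cv2) and the standard library are available. Lean on these libraries where they do the work, as an engineer would, in place of code of your own. Each camera call takes 0.05 s, during which the arm holds its last target.

## Working session

There is one attempt and no reset: what is moved stays moved. The work goes in short steps, Python scripts to look and compute and a shell command to move; the robot and the scene stay as the last step left them, time stands still between calls to the robot, and variables do not carry over. Pictures are saved under pics/ and viewed, and the job is handed in when it is done.

```bash
mkdir -p pics; python3 - <<'E'
from cell import readout, viewer, bot
import cv2
s=readout.get_state();print(s)
for n in("scene","top","wrist"):
    p,d=viewer.get_image(n);cv2.imwrite(f"pics/{n}0.png",p[:,:,::-1]);c=viewer.calibration(n);print(n,c)
    import numpy as np;np.savez(f"pics/{n}0.npz",p=p,d=d,K=[c[k] for k in("fx","fy","cx","cy")],R=c["R"],t=c["t"])
E
```

```text
{'time_s': 0.0, 'joint_pos': array([ 1.23402696,  0.4683627 , -0.01160974,  1.6036092 ,  0.00601444,
        1.07142723, -0.05629351]), 'joint_velocities': array([ 1.09288796e-04,  1.08679800e-03, -1.15116923e-03,  1.46870015e-03,
        1.33877033e-03,  7.18233940e-05, -1.89617572e-04]), 'tau': array([ 5.20568956e-04, -5.32374859e+01,  2.18886364e-02, -2.51298451e+01,
        1.15537498e-02,  7.63834716e-03, -2.39811004e-05]), 'tool_pos': array([ 0.18803509, -0.62176002,  0.3029536 ]), 'tcp_rot': array([ 0.56725504,  0.42178425,  0.56831469, -0.42111541]), 'wrist_force': array([-0.39727109, -0.409089  ,  0.12278123]), 'wrist_torque': array([ 0.01220557,  0.00229863, -0.02287858]), 'gripper_width': 0.08554431511570829}
scene {'fx': 383.34767899085415, 'fy': 383.34767899085415, 'cx': 256.02614555144095, 'cy': 194.33059836172887, 'R': array([[-0.86469402, -0.50195299, -0.01863984],
       [-0.37118295,  0.66354311, -0.64956429],
       [ 0.33841907, -0.55475556, -0.76007815]]), 't': array([0.26990909, 0.40702701, 0.66414305])}
top {'fx': 420.93293703051677, 'fy': 420.93293703051677, 'cx': 256.0821032252712, 'cy': 188.64079793685195, 'R': array([[ 0.02756592, -0.99943849,  0.01904789],
       [-0.99652483, -0.02897393, -0.07809461],
       [ 0.07860265, -0.01682895, -0.99676397]]), 't': array([-0.25945022,  0.46906096,  1.12221441])}
wrist {'fx': 326.9997577883148, 'fy': 326.9997577883148, 'cx': 255.3969992087569, 'cy': 190.77781269784097, 'R': array([[ 0.2903649 , -0.95691533, -0.0011271 ],
       [-0.90951483, -0.2763475 ,  0.31050739],
       [-0.29744076, -0.08913533, -0.9505703 ]]), 't': array([-0.64891026, -0.0415847 ,  0.37943147])}
```

View pics/scene0.png

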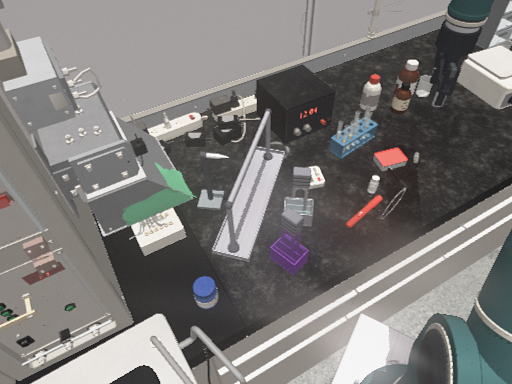

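View pics/top0.png

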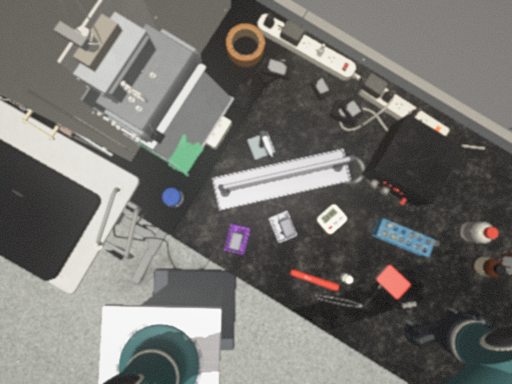

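View pics/wrist0.png

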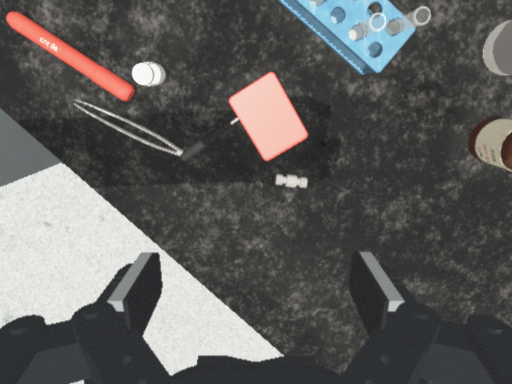

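```bash
python3 - <<'E'
import cv2,numpy as np
a=cv2.imread("pics/scene0.png")[100:290,180:350];b=cv2.imread("pics/top0.png")[120:260,190:380]
cv2.imwrite("pics/c1.png",cv2.resize(a,None,fx=3,fy=3,interpolation=2)[:600]);cv2.imwrite("pics/c2.png",cv2.resize(b,None,fx=4,fy=4,interpolation=2))
for n in("scene","top"):
    z=np.load(f"pics/{n}0.npz")
    f=lambda u,v:z["R"].T@(np.array([(u-z["K"][2])/z["K"][0],(v-z["K"][3])/z["K"][1],1])*z["d"][v,u]-z["t"])
    pts=[(302,175),(298,216),(290,252),(317,178),(210,155),(267,115),(232,205),(206,290)] if n=="scene" else [(283,226),(237,240),(331,217),(172,197),(222,190),(347,166),(285,175),(262,147)]
    for p in pts: print(n,p,np.round(f(*p),3))
E
```

```text
scene (302, 175) [ 0.371 -0.306  0.167]
scene (298, 216) [ 0.329 -0.201  0.167]
scene (290, 252) [ 0.337 -0.195  0.036]
scene (317, 178) [ 0.383 -0.449  0.017]
scene (210, 155) [ 0.581 -0.26   0.168]
scene (267, 115) [ 0.538 -0.451  0.168]
scene (232, 205) [ 0.457 -0.159  0.169]
scene (206, 290) [ 0.437 -0.016  0.064]
top (283, 226) [ 0.378 -0.309  0.167]
top (237, 240) [ 0.343 -0.202  0.165]
top (331, 217) [ 0.405 -0.452  0.015]
top (172, 197) [ 0.445 -0.027  0.061]
top (222, 190) [ 0.459 -0.163  0.166]
top (347, 166) [ 0.547 -0.496  0.01 ]
top (285, 175) [ 0.499 -0.311  0.168]
top (262, 147) [ 0.591 -0.259  0.023]
```

View pics/c1.png

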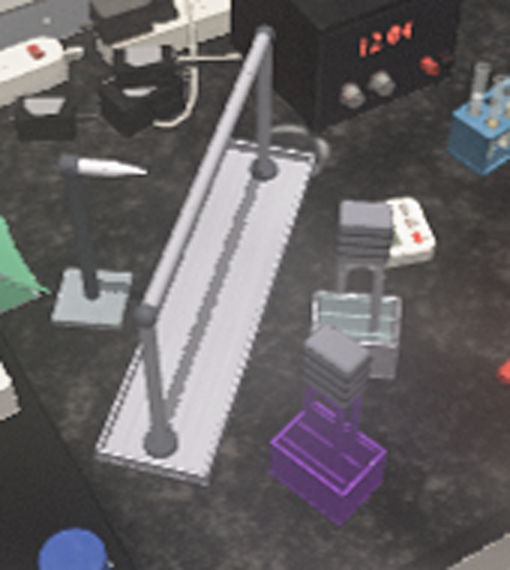

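View pics/c2.png

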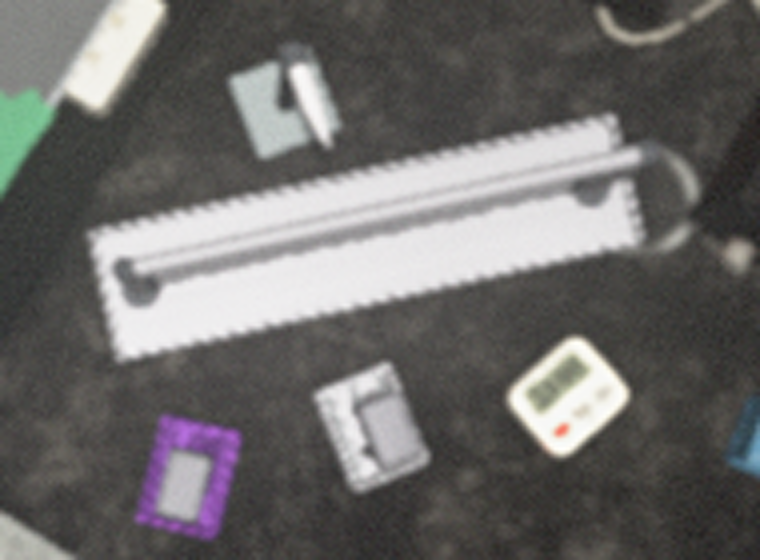

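Candidates: grey grip with steel basket, scene (297,200) / top (286,227). The look-alike is the purple basket, scene (290,250) / top (237,240). I choose the steel one. Next I'll triangulate and plan a close wrist view.

```bash
cat > h.py <<'E'
import numpy as np,cv2
from scipy.spatial.transform import Rotation as Ro
def load(n): 
    z=np.load(f"pics/{n}.npz"); return dict(K=z["K"],R=z["R"],t=z["t"],p=z["p"],d=z["d"])
def ray(z,u,v):
    K=z["K"]; d=z["R"].T@np.array([(u-K[2])/K[0],(v-K[3])/K[1],1]); return -z["R"].T@z["t"],d/np.linalg.norm(d)
def plane(z,u,v,h):
    c,d=ray(z,u,v); return c+d*(h-c[2])/d[2]
def tri(*obs):
    A=0;b=0
    rs=[ray(*o) for o in obs]
    for c,d in rs:
        P=np.eye(3)-np.outer(d,d);A=A+P;b=b+P@c
    X=np.linalg.solve(A,b); return X,[np.linalg.norm((np.eye(3)-np.outer(d,d))@(X-c)) for c,d in rs]
def proj(z,X):
    q=z["R"]@np.asarray(X)+z["t"];K=z["K"];return K[0]*q[0]/q[2]+K[2],K[1]*q[1]/q[2]+K[3]
def snap(n,name):
    from cell import readout,viewer
    c=viewer.calibration(name);p,d=viewer.get_image(name)
    np.savez(f"pics/{n}.npz",p=p,d=d,K=[c[k] for k in("fx","fy","cx","cy")],R=c["R"],t=c["t"]);cv2.imwrite(f"pics/{n}.png",p[:,:,::-1])
def tool():
    from cell import readout
    s=readout.get_state();q=s["tcp_rot"];return s,Ro.from_quat([q[1],q[2],q[3],q[0]]).as_matrix()
E
python3 - <<'E'
from h import *
S=load("scene0");T=load("top0")
for n,a,b in(("ballL",(229,204.3),(221.3,187)),("ballR",(267.7,111),(352.5,158)),("tip",(228.7,157),(272,156.8)),("grip top",(302,170),(288,226))):
    X,e=tri((S,*a),(T,*b));print(n,X.round(4),np.round(e,4),plane(T,*b,.164).round(4),plane(S,*a,.164).round(4))
# basket corners at z=.045 in top
for c in((316,397),(390,363),(428,460),(360,490)):print(plane(T,190+c[0]/4,120+c[1]/4,.045).round(3))
for c in((362,400),(392,390),(418,460),(386,472)):print("g",plane(T,190+c[0]/4,120+c[1]/4,.167).round(3))
s,R=tool();print(R.round(3))
from cell import viewer
c=viewer.calibration("wrist");cam=-c["R"].T@c["t"];print("cam in tool",R.T@(cam-s["tool_pos"]),(c["R"]@R).round(3))
E
```

```text
ballL [ 0.4664 -0.1611  0.164 ] [0.0001 0.0001] [ 0.4664 -0.1611  0.164 ] [ 0.4663 -0.1612  0.164 ]
ballR [ 0.5468 -0.4727  0.1619] [0.0013 0.0013] [ 0.5453 -0.4728  0.164 ] [ 0.5466 -0.4698  0.164 ]
tip [ 0.5429 -0.2794  0.1627] [0.0004 0.0004] [ 0.5423 -0.2796  0.164 ] [ 0.5424 -0.2782  0.164 ]
grip top [ 0.3784 -0.3215  0.1646] [0.0003 0.0003] [ 0.3787 -0.3214  0.164 ] [ 0.3783 -0.3222  0.164 ]
[ 0.394 -0.282  0.045]
[ 0.418 -0.331  0.045]
[ 0.355 -0.357  0.045]
[ 0.334 -0.313  0.045]
g [ 0.392 -0.303  0.167]
g [ 0.399 -0.321  0.167]
g [ 0.358 -0.337  0.167]
g [ 0.351 -0.318  0.167]
[[-0.001  0.957  0.289]
 [ 0.001  0.289 -0.957]
 [-1.    -0.    -0.001]]
cam in tool [-0.06972416  0.07890123 -0.00050249] [[-0.     0.001  1.   ]
 [-0.31  -0.951  0.001]
 [ 0.951 -0.31   0.001]]
```

```bash
python3 -m crank '[[0,0,0,-0.003,0.0266,-0.0235,-1],[0,0,0,-0.003,0.0266,-0.0235,-1],[0,0,0,-0.003,0.0266,-0.0235,-1],[0,0,0,-0.003,0.0266,-0.0235,-1],[0,0,0,-0.003,0.0266,-0.0235,-1],[0,0,0,-0.003,0.0266,-0.0235,-1],[0,0,0,-0.003,0.0266,-0.0235,-1],[0,0,0,-0.003,0.0266,-0.0235,-1],[0,0,0,-0.003,0.0266,-0.0235,-1],[0,0,0,-0.003,0.0266,-0.0235,-1],[-0.067,0,0,0,0,0,-1],[-0.067,0,0,0,0,0,-1],[0,0,0,0,0,0,-1],[0,0,0,0,0,0,-1]]' 
python3 -c "
from h import *
snap('w1','wrist');s,R=tool();print(s['tool_pos'],R.round(3))"
```

```text
time_s: 1.32
tool_pos: [0.3746, -0.3203, 0.3337]
tcp_rot: [0.594, 0.383, 0.594, -0.383]
wrist_force: [-0.7, -0.8, -0.3]
gripper_width: 0.0852
[ 0.37443486 -0.32048695  0.33370466] [[-0.     0.911  0.412]
 [ 0.     0.412 -0.911]
 [-1.    -0.    -0.   ]]
```

View pics/w1.png

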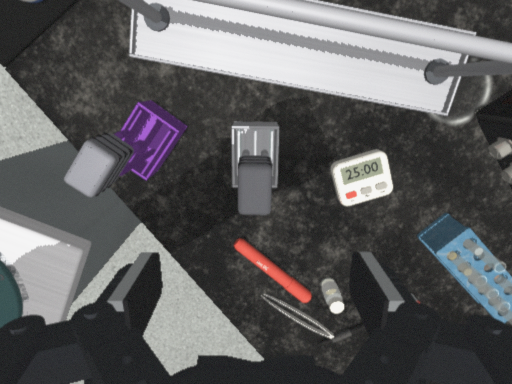

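```bash
python3 -m crank '[[0,0,0,0,0.035,0,-1],[0,0,0,0,0.035,0,-1],[0,0,0,0,0.03,0,-1],[0,0,0,0,0,0,-1],[0,0,0,0,0,0,-1],[0,0,0,0,0,0,-1]]' 
python3 -c "
from h import *
snap('w2','wrist');s,R=tool();print(s['tool_pos'],R.round(3))
a=load('w1')['p'][105:235,200:310,::-1];b=load('w2')['p'][200:360,190:320,::-1]
a=cv2.resize(a,(440,520),interpolation=2);b=cv2.resize(b,(423,520),interpolation=2)[:,:360]
cv2.imwrite('pics/c3.png',np.hstack([a,b]))"
```

```text
time_s: 1.87
tool_pos: [0.4649, -0.2795, 0.3334]
tcp_rot: [0.594, 0.383, 0.595, -0.383]
wrist_force: [-0.4, -0.6, 0.2]
gripper_width: 0.0854
[ 0.46454252 -0.27982397  0.33351206] [[-0.001  0.911  0.412]
 [-0.     0.412 -0.911]
 [-1.    -0.001 -0.   ]]
```

View pics/c3.png

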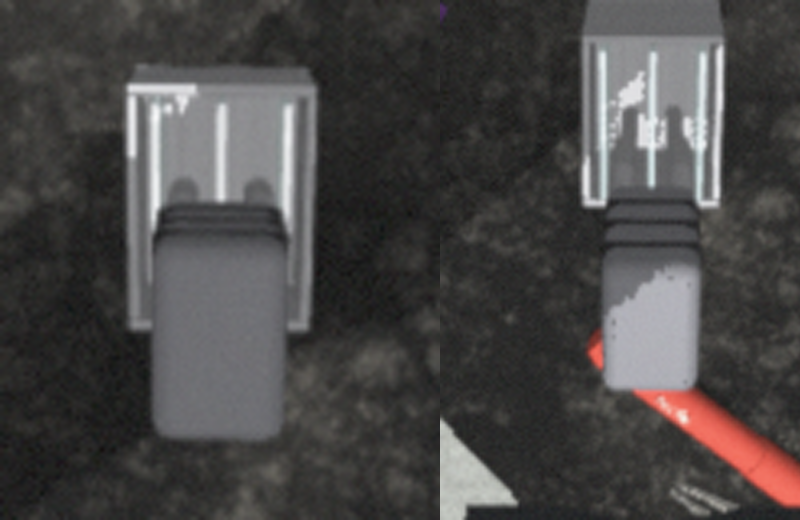

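View pics/w2.png

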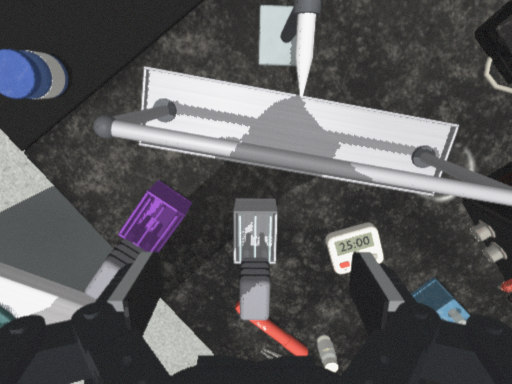

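```bash
python3 - <<'E'
from h import *
A=load("w1");B=load("w2")
a=lambda u,v:(A,200+u/4,105+v/4)
b=lambda u,v:(B,190+(u-440)/3.254,200+v/3.25)
for n,p,q in(("farL",(155,240),(605,252)),("farR",(284,240),(699,252)),("nearL",(153,438),(604,388)),("nearR",(285,438),(697,388)),("tipL",(183,180),(625,108)),("tipR",(258,180),(673,108)),("bask farL",(128,85),(583,38)),("bask farR",(316,85),(722,38)),("bask nearL",(128,330),(584,206)),("bnR",(310,330),(720,206))):
    X,e=tri(a(*p),b(*q));print(n,X.round(4),np.round(e,4))
for h in(.167,):
    P=np.array([plane(*a(*p),h) for p in((155,240),(284,240),(153,438),(285,438))]);c=P.mean(0);d=P[0]+P[1]-P[2]-P[3];print("w1",c.round(4),np.degrees(np.arctan2(d[1],d[0])))
    P=np.array([plane(*b(*p),h) for p in((605,252),(699,252),(604,388),(697,388))]);c=P.mean(0);d=P[0]+P[1]-P[2]-P[3];print("w2",c.round(4),np.degrees(np.arctan2(d[1],d[0])))
hx=np.array([np.cos(np.radians(24.5)),np.sin(np.radians(24.5))]);c=np.array([.375,-.32])
for s in(1,):
  for z in(.086,.045,.005):
    for y in(-.009,.009):
      X=np.r_[c+hx*.0145+np.array([-hx[1],hx[0]])*y,z];u,v=proj(A,X);u2,v2=proj(B,X);print(z,y,"w1crop",(u-200)*4,(v-105)*4,"w2crop",(u2-190)*3.254+440,(v2-200)*3.25)
# rail
for n,p in(("L",(104,127)),("tip",(302,95))): print(n,plane(B,*p,.164).round(4))
E
```

```text
farL [ 0.3874 -0.3001  0.1597] [0.0002 0.0002]
farR [ 0.3976 -0.3226  0.1596] [0.0002 0.0002]
nearL [ 0.3523 -0.3153  0.1659] [0.0002 0.0002]
nearR [ 0.3628 -0.3385  0.1659] [0.0002 0.0002]
tipL [ 0.3801 -0.306   0.0534] [0.0003 0.0003]
tipR [ 0.388  -0.323   0.0537] [0.0012 0.0012]
bask farL [ 0.3964 -0.2822  0.047 ] [0.0001 0.0001]
bask farR [ 0.4172 -0.328   0.0469] [0.0002 0.0002]
bask nearL [ 0.3323 -0.3098  0.0452] [0.0004 0.0004]
bnR [ 0.3538 -0.3573  0.0449] [0.0002 0.0002]
w1 [ 0.376  -0.3186  0.167 ] 24.269258381794813
w2 [ 0.3777 -0.318   0.167 ] 23.885039086759004
0.086 -0.009 w1crop 260.0316322361475 189.2242740265474 w2crop 680.9316226323529 139.7273323989405
0.086 0.009 w1crop 186.82347467596662 189.29809868875827 w2crop 626.5240262337362 139.75613577660008
0.045 -0.009 w1crop 255.91119788134029 159.65282977688628 w2crop 678.2052219182654 88.0846937249146
0.045 0.009 w1crop 190.61548764508132 159.71949256560663 w2crop 629.2187979627085 88.11287386126344
0.005 -0.009 w1crop 252.66775854775847 136.37538444681616 w2crop 676.0225398062664 46.74100456441171
0.005 0.009 w1crop 193.6004248039452 136.4362703710883 w2crop 631.376177473379 46.76832733715835
L [ 0.4641 -0.1589  0.164 ]
tip [ 0.5432 -0.2792  0.164 ]
```

```bash
python3 -c "
from h import *
b=load('w2')['p'][195:275,225:290,::-1];s=load('scene0')['p'][160:230,275:325,::-1]
cv2.imwrite('pics/c4.png',np.hstack([cv2.resize(b,(406,500),interpolation=2),cv2.resize(s,(357,500),interpolation=2)]))"
```

```text
(no output)
```

View pics/c4.png

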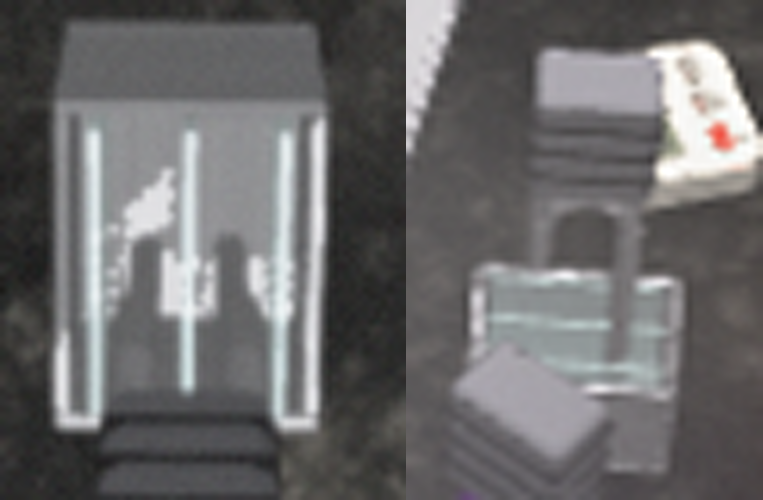

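The enlarged crop shows the steel basket, with short free tips on the side facing the rail (scene crop (545,260)). The long rods go down into the basket on the robot side (620,340). So +x already faces the bar, heading about 24°. Grasping it.

```bash
python3 -m crank '[[0,0,0,0,-0.033,0,-1],[0,0,0,0,-0.033,0,-1],[0,0,0,0,-0.031,-0.001,-1],[0,0,0,0.01,0,0,-1],[0,0,0,0.03,0,0,-1],[0,0,0,0.03,0,0,-1],[0,0,0,0.03,0,0,-1],[0,0,0,0.02,0,0,-1],[0,0,0,0.01,0,0,-1],[0,0,0,0,0,0,-1],[0,0,0,0,0,0,-1]]' 40
python3 -c "
from h import *
snap('w3','wrist');snap('s3','scene');s,R=tool();print(s['tool_pos'],R.round(3));cv2.imwrite('pics/c5.png',np.hstack([cv2.resize(load('w3')['p'][184:384,106:406,::-1],(500,333)),cv2.resize(load('s3')['p'][120:270,240:375,::-1],(300,333))]))"
```

```text
time_s: 2.83
tool_pos: [0.3769, -0.3186, 0.2042]
tcp_rot: [0.595, 0.383, 0.594, -0.383]
wrist_force: [-0.1, 0.2, 0.5]
gripper_width: 0.0854
[ 0.37767442 -0.3187951   0.20529511] [[ 0.002  0.91   0.414]
 [-0.002  0.414 -0.91 ]
 [-1.     0.001  0.003]]
```

View pics/c5.png

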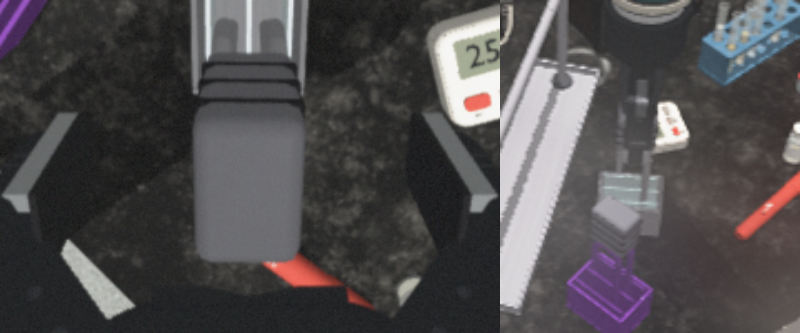

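Block centred between the pads, at wrist crop (248,185). Closing on it.

```bash
python3 -m crank '[[0,0,0,0,0,0,0],[0,0,0,0,0,0,1],[0,0,0,0,0,0,1],[0,0,0,0,0,0,1],[0,0,0,0,0,0,1],[0,0,0,0,0,0,1],[0,0,0,0,0,0,1],[0,0,0,0,0,0,1],[0,0,0,0,0,0,1]]' 60
python3 -c "
from h import *
s,R=tool();print(s['tool_pos'],R.round(3))"
```

```text
time_s: 3.68
tool_pos: [0.3774, -0.3184, 0.2043]
tcp_rot: [0.595, 0.382, 0.594, -0.383]
wrist_force: [-0.3, 0.3, 5.7]
gripper_width: 0.0251
[ 0.37744007 -0.31835847  0.20431706] [[ 0.001  0.91   0.415]
 [-0.001  0.415 -0.91 ]
 [-1.     0.     0.001]]
```

```bash
python3 -m crank '[[0,0,0,-0.01,0,0,1],[0,0,0,-0.02,0,0,1],[0,0,0,-0.02,0,0,1],[0,0,0,-0.02,0,0,1],[0,0,0,-0.02,0,0,1],[0,0,0,-0.007,0,0,1],[0.06,0,0,0,0,0,1],[0.06,0,0,0,0,0,1],[0.05,0,0,0,0,0,1],[0,0,0,0,0,0,1],[0,0,0,0,0,0,1]]'
python3 -c "
from h import *
snap('w4','wrist');snap('s4','scene');snap('t4','top');s,R=tool();print(s['tool_pos'],R.round(3),s['wrist_force'],s['gripper_width']);cv2.imwrite('pics/c6.png',np.hstack([load('w4')['p'][:,:,::-1],cv2.resize(load('s4')['p'][80:270,215:358,::-1],(288,384))]))"
```

```text
time_s: 4.6
tool_pos: [0.3766, -0.3177, 0.3001]
tcp_rot: [0.56, 0.431, 0.561, -0.431]
wrist_force: [-0.3, -0.4, -2.3]
gripper_width: 0.0253
[ 0.37689488 -0.31791383  0.30047733] [[-0.001  0.967  0.256]
 [ 0.001  0.256 -0.967]
 [-1.    -0.001 -0.001]] [-0.18825981 -0.37090938 -2.32878205] 0.02546133061413213
```

View pics/c6.png

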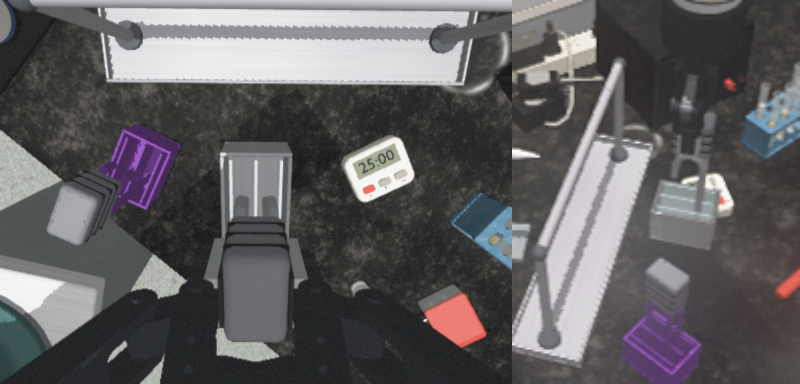

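```bash
python3 - <<'E'
from h import *
W=load("w4");s,R=tool()
P=np.array([plane(W,u,v,.264) for u,v in((224,249),(290,249),(223,340),(290,340))]);print("block",P.mean(0),np.linalg.norm(P[0]-P[2]),np.linalg.norm(P[0]-P[1]))
Q=np.array([plane(W,u,v,.1415) for u,v in((221,154),(290,154))]);print("basket far mid",Q.mean(0),np.linalg.norm(Q[1]-Q[0]))
h=np.array([.968,.25]);print("centre from basket",Q.mean(0)[:2]-h*.035)
d=Q[0]-Q[1];print("head",np.degrees(np.arctan2(-d[0],d[1])))
c=Q.mean(0)[:2]-h*.035;m=np.array([.5066,-.3169]);print("rail xy of carrier",h@(c-m),np.array([-.25,.968])@(c-m), "tool",h@(s["tool_pos"][:2]-m),np.array([-.25,.968])@(s["tool_pos"][:2]-m))
E
```

```text
block [ 0.37836131 -0.31728436  0.264     ] 0.04074554868544513 0.02386006083652967
basket far mid [ 0.40699429 -0.30907548  0.1415    ] 0.04888871757000109
centre from basket [ 0.37311429 -0.31782548]
head 14.919592538603087
rail xy of carrier -0.12944554138973646 0.03247556260570749 tool -0.12580801067865144 0.03144489271915053
```

```bash
python3 -m crank '[[0,0,0,0,0,0.013,1],[0,0,0,0,0,0.026,1],[0,0,0,0,0,0.026,1],[0,0,0,0,0,0.026,1],[0,0,0,0,0,0.013,1],[0,0,0,0,0.015,0,1],[0,0,0,0,0.025,0,1],[0,0,0,0,0.015,0,1],[0,0,0,0,0,0,1],[0,0,0,0,0,0,1],[0,0,0,0,0,0,1]]'
python3 -c "
from h import *
snap('w5','wrist');snap('s5','scene');snap('t5','top');s,R=tool();print(s['tool_pos'],R.round(3),s['wrist_force'],s['gripper_width']);cv2.imwrite('pics/c7.png',np.hstack([load('w5')['p'][:,:,::-1],cv2.resize(load('s5')['p'][80:270,215:358,::-1],(288,384))]))"
```

```text
time_s: 5.67
tool_pos: [0.4563, -0.4048, 0.3005]
tcp_rot: [0.56, 0.431, 0.561, -0.432]
wrist_force: [-0.2, -0.1, -2.6]
gripper_width: 0.025
[ 0.45590714 -0.40513703  0.30093467] [[-0.001  0.967  0.254]
 [-0.     0.254 -0.967]
 [-1.    -0.001  0.   ]] [ 0.14084072  0.5362393  -2.58224782] 0.025285500607200067
```

View pics/c7.png

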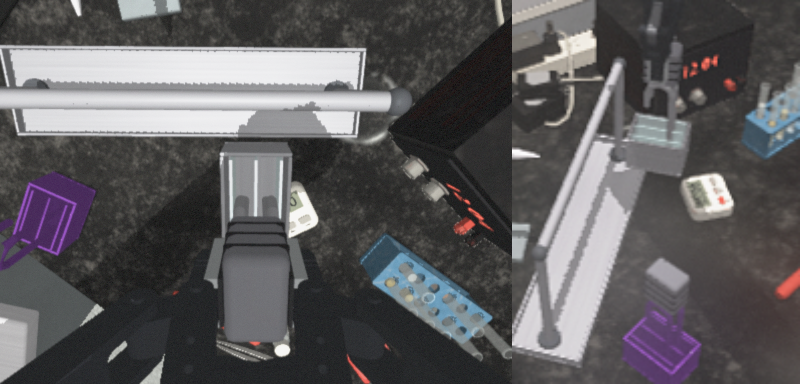

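```bash
python3 - <<'E'
from h import *
W=load("w5");s,R=tool();g=cv2.cvtColor(W["p"],cv2.COLOR_RGB2GRAY)
hsv=cv2.cvtColor(W["p"],cv2.COLOR_RGB2HSV)
for u in(30,100,180,260,320,370): print(u,g[80:118,u].tolist())
print("ball",plane(W,401,101,.164))
E
```

```text
30 [114, 114, 115, 109, 108, 110, 105, 97, 106, 133, 154, 173, 186, 195, 202, 210, 215, 216, 219, 219, 218, 217, 215, 209, 203, 195, 182, 164, 165, 208, 220, 220, 220, 219, 220, 220, 222, 222]
100 [228, 226, 217, 174, 143, 141, 140, 139, 141, 140, 147, 166, 179, 191, 201, 207, 215, 218, 223, 226, 225, 221, 217, 213, 208, 203, 186, 178, 158, 171, 215, 227, 225, 225, 226, 223, 225, 226]
180 [235, 234, 229, 184, 149, 144, 145, 146, 143, 133, 137, 154, 172, 183, 195, 204, 214, 219, 227, 232, 236, 232, 226, 218, 214, 208, 197, 188, 168, 160, 219, 234, 235, 236, 236, 236, 235, 237]
260 [237, 237, 232, 189, 153, 148, 149, 147, 152, 148, 136, 144, 161, 175, 186, 199, 207, 217, 225, 233, 236, 237, 232, 225, 218, 209, 202, 192, 179, 165, 143, 143, 145, 148, 149, 148, 148, 151]
320 [233, 235, 231, 196, 157, 148, 147, 148, 150, 150, 142, 139, 151, 169, 182, 194, 202, 213, 220, 225, 230, 233, 230, 226, 218, 214, 204, 166, 144, 153, 142, 188, 226, 234, 235, 234, 235, 233]
370 [69, 70, 65, 59, 61, 59, 61, 58, 62, 63, 91, 113, 139, 161, 176, 190, 198, 211, 216, 220, 223, 226, 226, 222, 220, 213, 208, 200, 193, 177, 159, 115, 76, 67, 62, 62, 62, 64]
ball [ 0.54544782 -0.47244014  0.164     ]
```

```bash
python3 - <<'E'
from h import *
W=load("w5");s,R=tool()
a=plane(W,30,98.3,.164)[:2];b=plane(W,370,100.7,.164)[:2];print(a,b)
d=(a-b)/np.linalg.norm(a-b);print("bar heading",np.degrees(np.arctan2(-d[0],d[1])))
n=np.array([d[1],-d[0]])
h=R[:2,1]
P=np.array([plane(W,u,v,.2645) for u,v in((224,249),(290,249),(223,340),(290,340))]).mean(0)[:2]
Q=np.array([plane(W,u,v,.142) for u,v in((221,154),(290,154))]).mean(0)[:2]-h*.035
for k,c in(("block",P),("basket",Q),("tool",s["tool_pos"][:2])): print(k,c,"dist to bar",n@(a-c),"along from ball",d@(c-np.array([.5454,-.4724])))
E
```

```text
[ 0.4892477  -0.25406137] [ 0.54078207 -0.45413507]
bar heading 14.444098706129884
block [ 0.45809622 -0.40441392] dist to bar 0.06767006863745735 along from ball 0.08761378468145993
basket [ 0.4528515  -0.40527098] dist to bar 0.07296278892935949 along from ball 0.08809202943687024
tool [ 0.45590714 -0.40513703] dist to bar 0.0699703208571001 along from ball 0.08745956063156274
```

```bash
python3 -m crank '[[0,0,0,0,0.01,0,1],[0,0,0,0,0.015,0,1],[0,0,0,0,0.015,0,1],[0,0,0,0,0.015,0,1],[0,0,0,0,0.015,0,1],[0,0,0,0,0,0,1],[0,0,0,0,0,0,1],[0,0,0,0,0,0,1]]'
python3 -c "
from h import *
snap('w6','wrist');snap('s6','scene');s,R=tool();print(s['tool_pos'],R.round(3),s['wrist_force'],s['gripper_width']);cv2.imwrite('pics/c8.png',np.hstack([cv2.resize(load('w6')['p'][100:360,156:356,::-1],(295,384)),cv2.resize(load('s6')['p'][80:200,215:365,::-1],(480,384))]))"
```

```text
time_s: 6.48
tool_pos: [0.5244, -0.3867, 0.3005]
tcp_rot: [0.56, 0.431, 0.56, -0.432]
wrist_force: [-0.4, -0.3, -3.9]
gripper_width: 0.0254
[ 0.52381503 -0.38726339  0.30073769] [[-0.001  0.967  0.254]
 [-0.     0.254 -0.967]
 [-1.    -0.001  0.   ]] [-0.12052396  0.34018111 -2.74274379] 0.02568444224154893
```

View pics/c8.png

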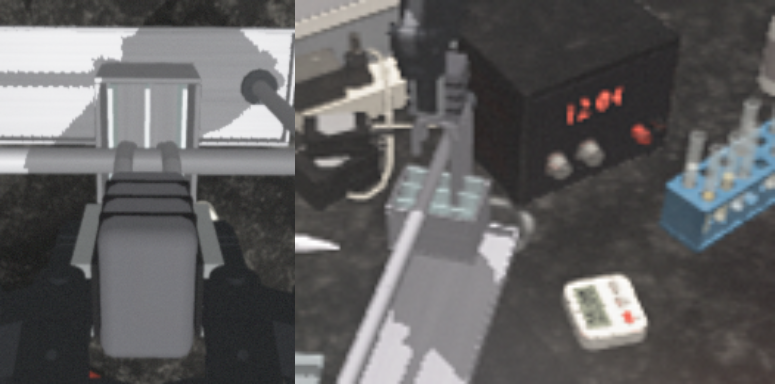

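```bash
python3 - <<'E'
from h import *
W=load("w6");s,R=tool();g=cv2.cvtColor(W["p"],cv2.COLOR_RGB2GRAY)
h=R[:2,1]
for v in(197,198,199): print("tip outer x rel tool",v,h@(plane(W,255,v,.1825)[:2]-s["tool_pos"][:2]))
for u in(190,320): print(u,[(190+i,int(x)) for i,x in enumerate(g[190:226,u])])
for u,a,b in((190,200,218),(320,200,218)): print(h@(plane(W,u,(a+b)/2,.164)[:2]-s["tool_pos"][:2]))
m=np.array([.5066,-.3169]);print("rail x of tool",np.array([.968,.25])@(s["tool_pos"][:2]-m))
cv2.imwrite('pics/c9.png',cv2.resize(W["p"][170:260,200:310,::-1],None,fx=6,fy=6,interpolation=2))
E
```

```text
tip outer x rel tool 197 0.01421114375274583
tip outer x rel tool 198 0.013567255001868696
tip outer x rel tool 199 0.012922065322403895
190 [(190, 233), (191, 227), (192, 195), (193, 134), (194, 119), (195, 173), (196, 208), (197, 156), (198, 86), (199, 79), (200, 99), (201, 114), (202, 121), (203, 125), (204, 132), (205, 139), (206, 143), (207, 152), (208, 156), (209, 155), (210, 154), (211, 150), (212, 149), (213, 147), (214, 144), (215, 139), (216, 129), (217, 87), (218, 50), (219, 47), (220, 41), (221, 46), (222, 45), (223, 44), (224, 44), (225, 44)]
320 [(190, 237), (191, 237), (192, 230), (193, 178), (194, 120), (195, 120), (196, 186), (197, 213), (198, 157), (199, 84), (200, 83), (201, 103), (202, 113), (203, 121), (204, 125), (205, 131), (206, 138), (207, 144), (208, 149), (209, 156), (210, 159), (211, 159), (212, 155), (213, 150), (214, 149), (215, 146), (216, 140), (217, 129), (218, 91), (219, 52), (220, 45), (221, 46), (222, 51), (223, 56), (224, 62), (225, 59)]
-0.0009219488597838825
-0.0007301022316856564
rail x of tool -0.0009266930576165844
```

View pics/c9.png

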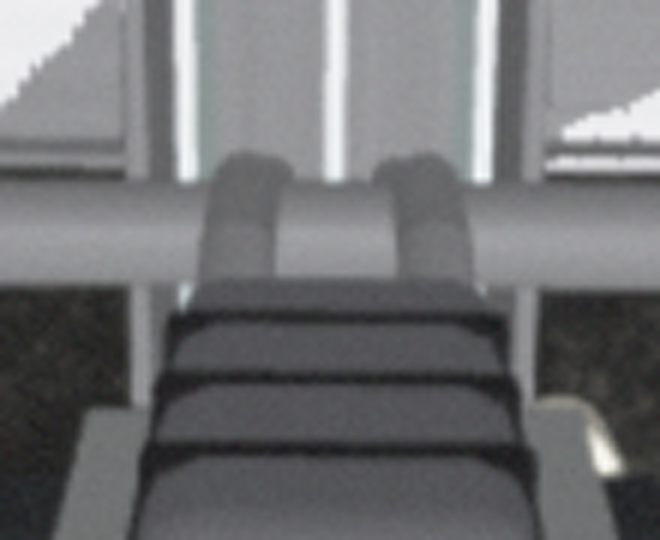

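```bash
python3 -m crank '[[0,0,0,0,0.002,0,1],[0,0,0,0.008,0,0,1],[0,0,0,0.008,0,0,1],[0,0,0,0.008,0,0,1],[0,0,0,0.008,0,0,1],[0,0,0,0.008,0,0,1],[0,0,0,0,0,0,1],[0,0,0,0,0,0,1]]'
python3 -m crank '[[0,0,0,0.003,0,0,1],[0,0,0,0,0,0,1],[0,0,0,0,0,0,1]]'
```

```text
time_s: 7.25
tool_pos: [0.5261, -0.3861, 0.2599]
tcp_rot: [0.56, 0.432, 0.561, -0.432]
wrist_force: [-0.7, -0.1, -2.3]
gripper_width: 0.0254
time_s: 7.5
tool_pos: [0.5265, -0.3863, 0.2581]
tcp_rot: [0.56, 0.432, 0.56, -0.432]
wrist_force: [0.3, 0.3, -2.6]
gripper_width: 0.0254
```

```bash
python3 -m crank '[[0,0,0,0.002,0,0,1],[0,0,0,0,0,0,1],[0,0,0,0,0,0,1]]';python3 -c "
from h import *
snap('w7','wrist');snap('s7','scene');s,R=tool();print(s['tool_pos'],R.round(3),s['wrist_force'],s['gripper_width']);cv2.imwrite('pics/c10.png',np.hstack([cv2.resize(load('w7')['p'][100:360,156:356,::-1],(295,384)),cv2.resize(load('s7')['p'][80:200,215:365,::-1],(480,384))]))"
```

```text
time_s: 7.75
tool_pos: [0.5267, -0.3864, 0.2566]
tcp_rot: [0.561, 0.432, 0.56, -0.432]
wrist_force: [0.7, -0.8, 1.5]
gripper_width: 0.0252
[ 0.52677803 -0.38644951  0.25666496] [[ 0.001  0.967  0.255]
 [-0.001  0.255 -0.967]
 [-1.     0.001  0.001]] [ 0.01744029 -0.15396958  2.65756684] 0.025098676880301214
```

View pics/c10.png

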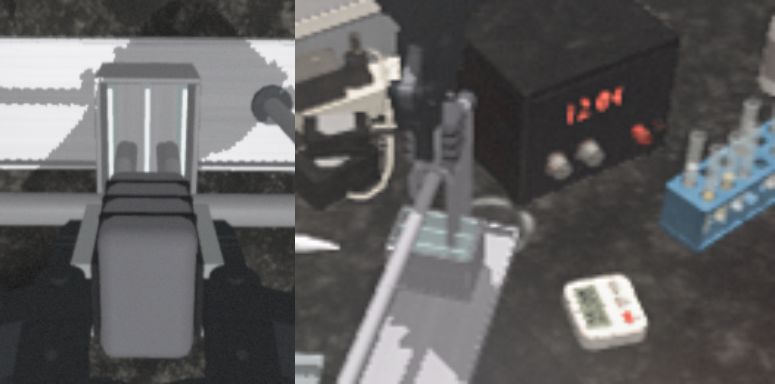

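Seated: the wrist force changed from −2.6 N to about +2 N at the expected height, and the tips are below the bar at crop (145,150). Now slide 99.5 mm along +y of the rail (tool −z).

```bash
python3 -m crank '[[0,0,0,0,0,0,1],[0,0,0,0,0,0,1],[0,0,0,0,0,-0.004,1],[0,0,0,0,0,-0.008,1],[0,0,0,0,0,-0.008,1],[0,0,0,0,0,-0.008,1],[0,0,0,0,0,-0.008,1],[0,0,0,0,0,-0.008,1],[0,0,0,0,0,-0.006,1],[0,0,0,0,0,0,1],[0,0,0,0,0,0,1]]';python3 -c "
from h import *
s,R=tool();print(s['tool_pos'],R.round(3),s['wrist_force'],s['gripper_width']);d=s['tool_pos'][:2]-[.5066,-.3169];print(d@[.968,.25],d@[-.25,.968])"
```

```text
time_s: 8.77
tool_pos: [0.5129, -0.335, 0.2559]
tcp_rot: [0.559, 0.432, 0.562, -0.431]
wrist_force: [-4.3, 2.4, 9.4]
gripper_width: 0.0253
[ 0.51293107 -0.3349787   0.25594508] [[-0.003  0.967  0.256]
 [ 0.004  0.256 -0.967]
 [-1.    -0.002 -0.005]] [-4.27137889  2.40672098  9.40874067] 0.025289855129155516
0.00160879882878722 -0.019082948153113108
```

```bash
python3 -m crank '[[0,0,0,-0.0007,-0.001,-0.004,1],[0,0,0,0,0,-0.007,1],[0,0,0,0,0,-0.007,1],[0,0,0,0,0,-0.007,1],[0,0,0,0,0,-0.007,1],[0,0,0,0,0,-0.006,1],[0,0,0,0,0,-0.003,1],[0,0,0,0,0,0,1],[0,0,0,0,0,0,1]]';python3 -c "
from h import *
snap('w8','wrist');snap('s8','scene');snap('t8','top')
s,R=tool();print(s['tool_pos'],R.round(3),s['wrist_force'],s['gripper_width']);d=s['tool_pos'][:2]-[.5066,-.3169];print(d@[.968,.25],d@[-.25,.968])
cv2.imwrite('pics/c11.png',np.hstack([cv2.resize(load('w8')['p'][0:360,106:406,::-1],(320,384)),cv2.resize(load('s8')['p'][100:220,180:330,::-1],(480,384))]))"
```

```text
time_s: 9.52
tool_pos: [0.5022, -0.2975, 0.2563]
tcp_rot: [0.56, 0.432, 0.561, -0.431]
wrist_force: [-0.0, 0.9, -2.1]
gripper_width: 0.0255
[ 0.50224896 -0.29836086  0.25639562] [[-0.     0.967  0.255]
 [ 0.001  0.255 -0.967]
 [-1.    -0.    -0.001]] [ 0.43107181  1.89728849 -1.49261307] 0.025116052256229076
0.0004229743402674631 0.019033647650929218
```

View pics/c11.png

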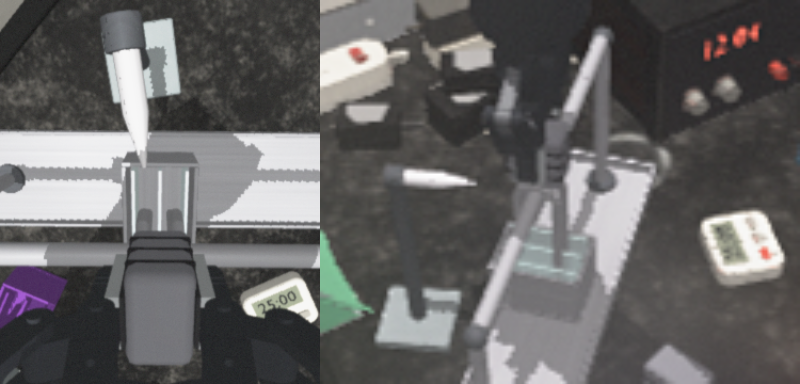

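```bash
python3 - <<'E'
from h import *
W=load("w8");s,R=tool()
k=300/320
X=plane(W,106+143*k,165*360/384,.164);print(X,"tip rel tool z",R[:2,2]@(X-s["tool_pos"])[:2])
c=plane(W,106+(128+194)/2*k,270*360/384,.223+.0);print("block rel", R[:2,2]@(c-s["tool_pos"])[:2])
g=cv2.cvtColor(W["p"],cv2.COLOR_RGB2GRAY);cv2.imwrite('pics/c12.png',cv2.resize(W["p"][120:230,210:300,::-1],None,fx=5,fy=5,interpolation=2))
E
```

```text
[ 0.54354975 -0.27799974  0.164     ] tip rel tool z -0.009166069104593541
block rel -0.0007951835027490983
```

View pics/c12.png

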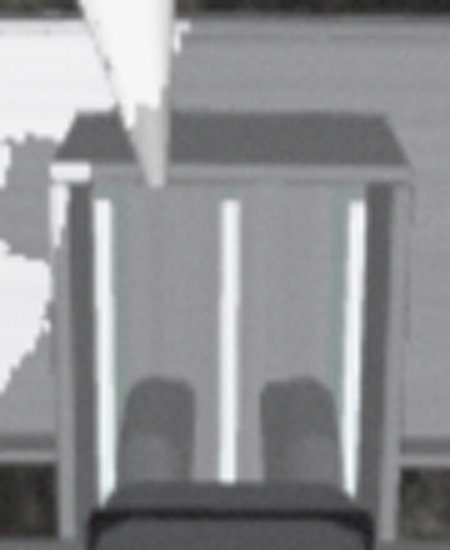

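```bash
python3 -m crank '[[0,0,0,0.0003,0,-0.003,1],[0,0,0,0,0,-0.004,1],[0,0,0,0,0,-0.0015,1],[0,0,0,0,0,0,1],[0,0,0,0,0,0,1],[0,0,0,0,0,0,1],[0,0,0,0,0,0,1]]';python3 -c "
from h import *
snap('w9','wrist');
s,R=tool();print(s['tool_pos'],s['wrist_force']);d=s['tool_pos'][:2]-[.5066,-.3169];print(d@[.968,.25],d@[-.25,.968])
cv2.imwrite('pics/c13.png',cv2.resize(load('w9')['p'][120:230,210:300,::-1],None,fx=5,fy=5,interpolation=2))"
```

```text
time_s: 10.25
tool_pos: [0.5, -0.29, 0.2563]
tcp_rot: [0.56, 0.432, 0.56, -0.432]
wrist_force: [0.2, 2.2, 1.9]
gripper_width: 0.025
[ 0.50003197 -0.28998283  0.25630047] [-0.32728856  0.89304788  1.46419601]
0.000371437620219078 0.027697828767348505
```

View pics/c13.png

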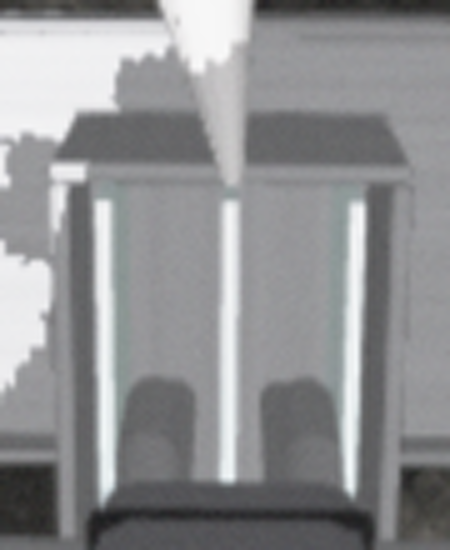

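The pointer tip (crop (232,186)) is now in line with the carrier's middle slide (230). Releasing gently, then retreating upward.

```bash
python3 -m crank '[[0,0,0,0,0,0,0.4],[0,0,0,0,0,0,0.35],[0,0,0,0,0,0,0.3],[0,0,0,0,0,0,0.25],[0,0,0,0,0,0,0.2],[0,0,0,0,0,0,0.1],[0,0,0,0,0,0,-0.1],[0,0,0,0,0,0,-0.4],[0,0,0,0,0,0,-0.7],[0,0,0,0,0,0,-0.7],[0,0,0,0,0,0,-0.7]]' 20;python3 -c "
from h import *
snap('w10','wrist');s,R=tool();print(s['tool_pos'],s['wrist_force'])
cv2.imwrite('pics/w10.png',load('w10')['p'][:,:,::-1])"
```

```text
time_s: 11.22
tool_pos: [0.5001, -0.2903, 0.2563]
tcp_rot: [0.56, 0.432, 0.56, -0.432]
wrist_force: [-0.9, 0.1, -0.1]
gripper_width: 0.0724
[ 0.50008284 -0.29031699  0.25628493] [ 0.13811173  0.39993717 -0.26157198]
```

View pics/w10.png

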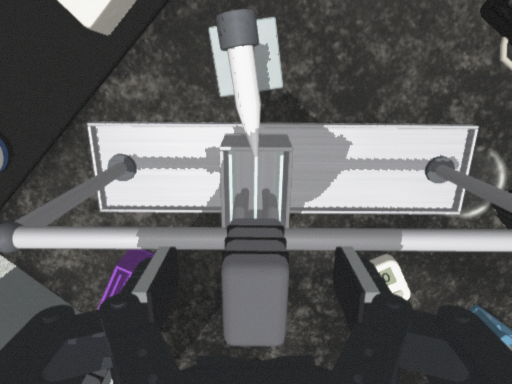

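The fingers are clear on both sides, and the pointer tip at (256,152) lines up with the carrier middle at (256,200). Retreating upward, then toward the robot.

```bash
python3 -m crank '[[0,0,0,-0.01,0,0,-0.8],[0,0,0,-0.02,0,0,-1],[0,0,0,-0.03,0,0,-1],[0,0,0,-0.03,0,0,-1],[0,0,0,-0.03,0,0,-1],[0,0,0,-0.02,-0.02,0,-1],[0,0,0,0,-0.035,0,-1],[0,0,0,0,-0.035,0,-1],[0,0,0,0,-0.035,0,-1],[0,0,0,0,-0.035,0,-1],[0,0,0,0,0,0,-1],[0,0,0,0,0,0,-1],[0,0,0,0,0,0,-1],[0,0,0,0,0,0,-1],[0,0,0,0,0,0,-1],[0,0,0,0,0,0,-1]]';python3 -c "
from h import *
snap('w11','wrist');snap('s11','scene');snap('t11','top');s,R=tool();print(s['tool_pos'],s['wrist_force'])
cv2.imwrite('pics/c14.png',np.hstack([cv2.resize(load('t11')['p'][120:270,160:370,::-1],(420,300)),cv2.resize(load('s11')['p'][100:250,180:350,::-1],(340,300))]))"
```

```text
time_s: 12.6
tool_pos: [0.3463, -0.3306, 0.3961]
tcp_rot: [0.56, 0.431, 0.561, -0.431]
wrist_force: [0.1, 0.6, -0.2]
gripper_width: 0.0852
[ 0.34580268 -0.33084827  0.39605942] [0.42477463 0.50002737 0.76449552]
```

View pics/c14.png

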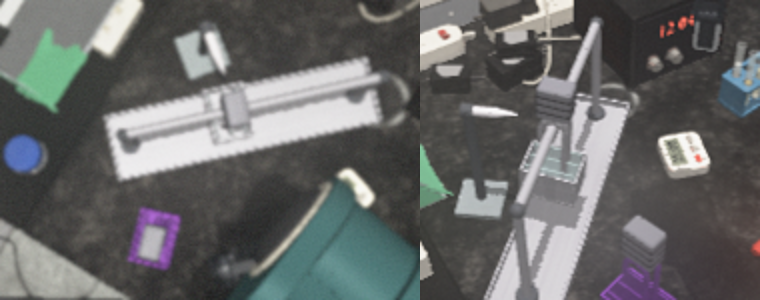

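View pics/w11.png

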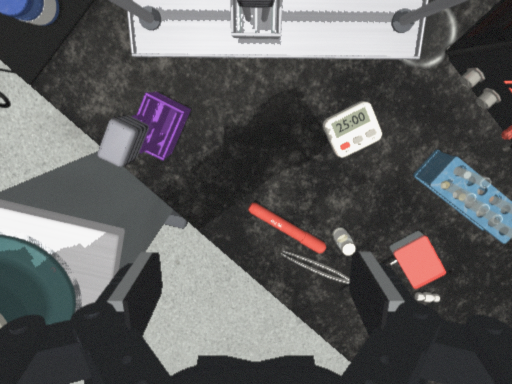

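```bash
python3 - <<'E'
from h import *
T=load("t11");S=load("s11")
m=np.array([.5066,-.3169])
X,e=tri((T,278,176.3),(S,180+557/2,100+86/2));print(X,e)
for P in(X,plane(T,278,176.3,.2205)):
  d=P[:2]-m;print(P,"rail x,y",d@[.968,.25],d@[-.25,.968],"tip 27.2")
import time
snap('t12','top');a=load('t12')['p'].astype(int)-T["p"];print(np.abs(a[150:200,250:310]).max())
E
```

```text
[ 0.29363975 -0.24568518  0.45528001] [np.float64(0.171541993729599), np.float64(0.17154199372959908)]
[ 0.29363975 -0.24568518  0.45528001] rail x,y -0.1883418176334457 0.12217600350102469 tip 27.2
[ 0.48970836 -0.29116307  0.2205    ] rail x,y -0.009916877222223317 0.02913625446104868 tip 27.2
13
```

```bash
python3 - <<'E'
from h import *
T=load("t12");S=load("s11")
m=np.array([.5066,-.3169])
a=cv2.resize(T["p"][145:205,245:315,::-1],None,fx=5.5,fy=5.5,interpolation=2);b=cv2.resize(S["p"][130:215,215:285,::-1],None,fx=3.88,fy=3.88,interpolation=2)
h=min(a.shape[0],b.shape[0]);cv2.imwrite("pics/c15.png",np.hstack([a[:h],b[:h]]));print(a.shape,b.shape)
# expected if upright at y=.0277,x=0
ex=np.array([.968,.25]);ey=np.array([-.25,.968])
for n,dx,dy,z in(("top",.02,.013,.2205),("top",.02,-.013,.2205),("top",-.02,.013,.2205),("top",-.02,-.013,.2205),("bk",.035,.026,.097),("bk",.035,-.026,.097),("bk",-.035,.026,.097),("bk",-.035,-.026,.097)):
  X=np.r_[m+ex*dx+ey*(.0277+dy),z];u,v=proj(T,X);p,q=proj(S,X);print(n,dx,dy,"T",round((u-245)*5.5),round((v-145)*5.5),"S",round((p-215)*3.88+385),round((q-130)*3.88))
E
```

```text
(330, 385, 3) (330, 272, 3)
top 0.02 0.013 T 137 107 S 466 53
top 0.02 -0.013 T 199 94 S 480 23
top -0.02 0.013 T 160 202 S 535 66
top -0.02 -0.013 T 222 188 S 548 35
bk 0.035 0.026 T 89 118 S 448 214
bk 0.035 -0.026 T 198 94 S 473 155
bk -0.035 0.026 T 123 265 S 558 236
bk -0.035 -0.026 T 233 241 S 580 176
```

View pics/c15.png

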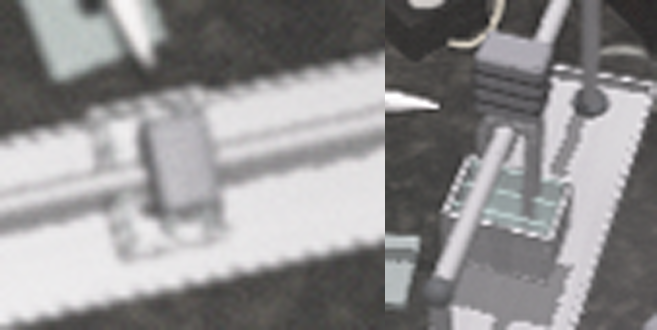

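```bash
python3 -c "
from cell import bot,readout
print(readout.get_state()['time_s']);bot.close_job()"
```

```text
12.8
the job is handed in; nothing more can be done
```

The carrier is hanging on the bar at the pointer, released and still, and the job is handed in at 12.8 s. I gripped it by its grey block and hooked it on about 99 mm to the −y side of the pointer. Then I slid it about 100 mm along the bar, kept seated, let go and drew the arm back.

**Final checks**
- **Along the bar:** the wrist view just after release showed the pointer tip in line with the carrier's middle. The top view agrees to about 2 mm (carrier 29.1 mm, pointer 27.2 mm).
- **Across the bar:** the top of the grip block sits 5 to 10 mm toward the robot of where an upright carrier's would be. I estimate the lean at about 0.06 rad, with the hook seat about 2 mm off the bar's axis. Both are within the limits, but they rest on pixel readings.
- **Stillness:** two top images taken shortly apart showed only noise, and the gripper touches nothing.
- **Bystanders:** the jar and timer look unmoved by eye. I did not re-measure either, and the arm partly hid the timer in the last top view, so that check used the scene view.

**What failed or disagreed**
- My two-view triangulation of the hanging carrier failed because I gave it a wrong pixel. The final height was checked only against where an upright carrier should appear in the images.
- During the slide the upward wrist force reached about 9 N, so I eased the tool up 0.7 mm and back 1 mm before going on.

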